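# Make up two casting set-up trays from the stock of clamping parts

## Task

Make up the set-up trays for the next two trimming jobs with the four clamping parts from the rubber-faced stock board: the tray with the four-walled casting gets the block with the pale cone post and the block with the thumb screw on a yellowish collar; the tray with the open-sided casting gets the flat-topped block without a post and the stepped steel block that props up its open side. Seat each part flat and lengthwise in an empty pocket of its own in the right tray (either pocket, either way round), and leave the castings and the red cap where they are.

Things in the scene. Friction and masses are not known exactly. Their poses are not given: they have to be found in the camera images.
- cone_block_mid (a point): Block with a pale cone post. Dark brown base 24 mm wide (x axis), 54 mm long (y axis), body 17 mm high; cone post 10 mm thick up to 29 mm at the +y end, steel spring clip over the -y end. Point: middle in plan, 9 mm above the underside. Grasp from above across the width at mid-length, fingertips low: there only the lowest 10 mm are full width. About 50 g.
- screw_block_mid (a point): Block with a thumb screw. Dark brown base 24 mm wide (x axis), 52 mm long (y axis), body 16 mm high; screw on a round yellowish 13 mm collar up to 27 mm at the +y end, steel spring clip over the -y end. Point: middle in plan, 9 mm above the underside. Grasp from above across the width at mid-length, fingertips low: there only the lowest 9 mm are full width. About 50 g.
- flat_block_mid (a point): Flat-topped block without a post. Dark brown base 26 mm wide (x axis), 59 mm long (y axis), body 19 mm high; flat steel clamp plate with a low ring on top, 22 mm at most. Point: middle in plan, 9 mm above the underside. Grasp from above across the width at mid-length, fingertips low: there only the lowest 10 mm are full width. About 50 g.
- step_block_mid (a point): Plain steel step block, 26 mm wide (x axis), 60 mm long (y axis), six 10 mm steps rising from 14 mm at the -y end to 34 mm at the +y end. Point: middle in plan, 12 mm above the underside. Grasp from above across the width at mid-length. About 200 g.
- tray_closed: Fixed grey tray, 174 (x) x 146 (y) x 28 mm, origin mid-underside. The four-walled casting lies in its +x half. Two empty pockets, centres x -42, y +40 and -40 mm: 74 mm along x, 40 along y, floor 20 mm above the underside, walls 8 mm high. A 34 mm wide finger channel, same floor, crosses the tray along y at x -42, so fingers fit beside a part at mid-length.
- tray_open: Fixed grey tray, 174 (x) x 146 (y) x 28 mm, origin mid-underside. The open-sided casting lies in its +x half. Two empty pockets, centres x -42, y +40 and -40 mm: 74 mm along x, 40 along y, floor 20 mm above the underside, walls 8 mm high. A 34 mm wide finger channel, same floor, crosses the tray along y at x -42, so fingers fit beside a part at mid-length.
- casting_closed_mid (a point): Four-walled cast aluminium housing, 60 x 110 mm, 28 mm high, a rim on all four sides and bosses inside, loose in its pocket in tray_closed. The point is its middle, half-way up. Stays where it is.
- casting_open_mid (a point): Open-sided cast aluminium housing, 67 x 100 mm, 28 mm high, one long side without a full wall and with ragged edges, bosses inside, loose in its pocket in tray_open. The point is its middle, half-way up. Stays where it is.
- cap: Red plastic thread cap, 33 mm across, 14 mm high, lying behind the trays; origin at the centre of its underside. Stays where it is.
Mind the look-alikes: they are no part of the job. What is shaped like the part that bears step_block_mid but orange or yellow is not meant.

How it is judged:
At the end, for the whole second after the job is handed in: Each part lies flat, lengthwise (0.35 rad) on the floor (3 mm) of a pocket of its own in its proper tray, within 15 mm along and 11 mm across of the pocket's centre, tilted under 0.12 rad, at rest. Both castings lie flat within 15 mm of where they began (x of cone_block_mid in the frame of tray_closed between -0.057 and -0.027 m and (y of cone_block_mid in the frame of tray_closed between 0.029 and 0.051 m or y of cone_block_mid in the frame of tray_closed between -0.051 and -0.029 m) and z of cone_block_mid in the frame of tray_closed between 0.026 and 0.032 m and angle between each of cone_block_mid, screw_block_mid, flat_block_mid, step_block_mid's own z axis and vertical below 0.12 rad and angle between the y axis of each of cone_block_mid, screw_block_mid and the x axis of tray_closed, either way round below 0.35 rad and linear speed of each of cone_block, screw_block, flat_block, step_block below 0.02 m/s and x of screw_block_mid in the frame of tray_closed between -0.057 and -0.027 m and (y of screw_block_mid in the frame of tray_closed between 0.029 and 0.051 m or y of screw_block_mid in the frame of tray_closed between -0.051 and -0.029 m) and z of screw_block_mid in the frame of tray_closed between 0.026 and 0.032 m and x of flat_block_mid in the frame of tray_open between -0.057 and -0.027 m and (y of flat_block_mid in the frame of tray_open between 0.029 and 0.051 m or y of flat_block_mid in the frame of tray_open between -0.051 and -0.029 m) and z of flat_block_mid in the frame of tray_open between 0.026 and 0.032 m and angle between the y axis of each of flat_block_mid, step_block_mid and the x axis of tray_open, either way round below 0.35 rad and x of step_block_mid in the frame of tray_open between -0.057 and -0.027 m and (y of step_block_mid in the frame of tray_open between 0.029 and 0.051 m or y of step_block_mid in the frame of tray_open between -0.051 and -0.029 m) and z of step_block_mid in the frame of tray_open between 0.029 and 0.035 m and distance of each of casting_closed_mid, casting_open_mid from where it was at the start of the episode below 0.015 m and angle between each of casting_closed_mid, casting_open_mid's own z axis and vertical below 0.1 rad); the robot touches nothing.
It fails at once if a casting is pushed or lifted out of its place (distance of any of casting_closed_mid, casting_open_mid from where it was at the start of the episode above 0.025 m).
It fails at once if the red cap is moved (distance of cap from where it was at the start of the episode above 0.02 m).
It also fails if it takes over 112 s, if anything falls off the work surface, if the arm or the gripper's body presses on something with over 40 N, if the wrist force passes 120 N, or if a joint passes its speed limit or range.

## Robot

A 7-joint arm with a two-finger parallel gripper is mounted at the origin on a cart in front of the work surface, level with it; the furniture and walls round the work are solid. World frame = base frame: x ahead of the robot, y to its left, z up, the work surface at z = 0. Lengths are in m, angles in rad, forces in N, time in s.
With the tool pointing down it reaches from about 0.4 to 0.85 m from the base axis. Payload 10.4 kg.
Tool frame: the origin (TCP) lies on the centre line of the jaws, within the pads' length; the fingertips stand 14 mm ahead of it and the grasp point (between the pads) lies 5 mm behind it (manip.tip_reach is the distance from the TCP to the fingertips, in m); z points along the fingers, y is the line along which they close (so a half turn about z gives the same grasp; the last joint's range is limited). The gripper opens to 85 mm and grips with 20 to 120 N. Pads are 22 mm wide; open, the fingers measure 114 mm over their backs; the gripper's body (76 mm by 85 mm) begins 54 mm behind the grasp point. The pads swing forward as they close: fully open they stand 13 mm farther back than shut.
Start: joints at [1.28, 0.332, -0.065, 1.46, 0.022, 1.35, -0.088], TCP at [0.165, -0.603, 0.245] pointing down, gripper open.
Joint ranges: [-2.6, 2.6], [-0.5, 2.12], [-1.47, 1.34], [0.16, 2.42], [-1.27, 4.41], [0.06, 2.06], [-2.6, 2.6]. Speed limits (rad/s): [2.22, 2.22, 2.79, 2.79, 3.14, 3.14, 3.14].

## Interface

Orientations are given as a unit quaternion [x, y, z, w].
In Python, from workcell import manip gives the robot as it stands.
- The arm moves only by the shell command python3 -m pendant 'ROWS' [FORCE]. ROWS is JSON, a list of rows, each a list of 7 numbers: the shift along the tool's x, y, z in units of 50 mm (1.0 is 50 mm), then the turn, a rotation vector about the tool's x, y, z in units of 8 degrees (1.0 is 8 degrees), then the opening, from -1 (shut) to 1 (fully open), so that 0 is half open. In form: [[dx, dy, dz, ax, ay, az, jaw], ...]. A call has exactly 10 rows; each row is the pose to reach, as a shift and turn from the pose commanded when the call began, along the tool's axes at that moment; what a row does not reach only later rows make up. A row lasts 1/8 s, in which the tool goes at most 62.5 mm and 10.7 degrees, less where a joint would pass 70% of its speed; a pose out of reach is approached as far as the arm can. A call with a gripper value outside its range is refused whole. The fingers move at their own pace and stop on an object; FORCE is the grip in N (left out, the last holds). Time passes only in rows, so rows that repeat a pose let the fingers close, or fill a call up. It gives the time, the measured TCP pose, the force, the opening and the grip force at its end, in the units of the state.
- manip.get_obs(): the state, without advancing time (a new reading comes with each control period).
- manip.camera(name): name is "side" or "top" or "wrist"; returns (picture, depth): 420x560x3 uint8, red, green, blue; 420x560 float32, m along the optical axis (not along the pixel's ray), 0 where there is no reading.
- manip.get_calibration(name): a dict with "fx", "fy", "cx", "cy" (pixels), "xyz" and "orientation" of the camera in the world. Camera axes: x right, y up, looking along -z (the intrinsics and any distortion apply to the point x, -y, -z); pixel columns grow to the right and rows downward; lengths in m; the calibration is good to about 2 mm. A picture is of the moment at which its call begins: read the wrist's pose just before it. get_calibration takes no time and is no camera call; for the wrist camera it gives the pose at the moment of the call.
- manip.hand_in(): hands the job in; it is judged then, once.
Trained networks look in the newest picture that a camera, given by its name, has taken for a name from the list of things; names that differ only in an ending like _2 or _b are one class to them, and where a whole thing is asked for, a point or a joint stands for the part that bears it (a point fixed in the world has none). Each returns a list of dicts, best first, with "p" (0 to 1); they miss things now and then, are a little off and sometimes report something else, mostly with a low value. They report only what shows in the picture. A call takes as long as a camera call. They do not tell look-alikes from the thing itself.
- manip.find_in(thing, camera): "box" ([left, top, right, bottom] in pixels, round what is visible of it).
- manip.trace(thing, camera): "pixels" (420x560 bool, what is visible of it) and "box" ([left, top, right, bottom] in pixels, round what is visible of it).
- manip.tip_of(thing, camera): "pixel" ([column, row] in pixels: a listed point, or the origin of a listed thing).
The state is a dict: "clock": time; "joint_pos": joint angles; "joint_velocities": joint speeds; "tau": joint torques, N m; "position": TCP position; "ee_rot": TCP orientation; "ft_force": force on the tool from outside, world axes, zero at the start; "torque": the same for the moment, N m; "grip_width": opening from 0.0 (shut) to 1.0 (fully open); "grasp_force": force on a finger pad.
Only numpy, scipy, OpenCV 4.12 (cv2) and the standard library are available. Lean on these libraries where they do the work, as an engineer would, in place of code of your own. Each camera call takes 0.05 s, during which the arm holds its last target. There are 200 camera calls.

## Working session

There is one attempt and no reset: what is moved stays moved. The work goes in short steps, Python scripts to look and compute and a shell command to move; the robot and the scene stay as the last step left them, time stands still between calls to the robot, and variables do not carry over. Pictures are saved under pics/ and viewed, at most 14 in all, crops included, and the job is handed in when it is done.

```bash
ls; mkdir -p pics; python3 - <<'E'
from workcell import manip
import cv2,numpy as np
o=manip.get_obs();print(o['position'],o['ee_rot'],o['clock'])
for c in ("top","side"):
    p,d=manip.camera(c); cv2.imwrite(f"pics/{c}0.png",p[:,:,::-1]); np.save(f"{c}0.npy",d); print(c,manip.get_calibration(c))
    for t in ["cone_block_mid","screw_block_mid","flat_block_mid","step_block_mid","tray_closed","tray_open","casting_closed_mid","casting_open_mid","cap"]:
        print(t,[(np.round(r['pixel']),round(r['p'],2)) for r in manip.tip_of(t,c)][:4])
E
```

```text
pics
[ 0.16525668 -0.60239028  0.24450097] [ 9.91049332e-01  1.33494240e-01 -1.36826619e-04 -7.01019758e-04] 0.0
top {'fx': 533.0747747808581, 'fy': 533.0747747808581, 'cx': 287.31438708839073, 'cy': 208.02983216186328, 'xyz': array([0.52314344, 0.19433623, 1.10894725]), 'orientation': array([-0.02670051,  0.03943022,  0.70874719, -0.70385351])}
cone_block_mid [(array([396., 241.]), 0.91)]
screw_block_mid [(array([357., 283.]), 0.75), (array([394., 286.]), 0.62)]
flat_block_mid [(array([359., 240.]), 0.96)]
step_block_mid [(array([333., 114.]), 0.83), (array([358., 286.]), 0.77), (array([374., 107.]), 0.69)]
tray_closed [(array([200., 251.]), 0.77)]
tray_open [(array([288., 269.]), 0.67)]
casting_closed_mid [(array([195., 236.]), 0.75)]
casting_open_mid [(array([288., 244.]), 0.75)]
cap [(array([349., 162.]), 0.78)]
side {'fx': 456.2584052620385, 'fy': 456.2584052620385, 'cx': 281.53926640091356, 'cy': 206.9330730439513, 'xyz': array([ 0.35931904, -0.64690002,  0.49571038]), 'orientation': array([ 0.5220837 , -0.08287986, -0.13146377,  0.83861602])}
cone_block_mid [(array([289., 289.]), 0.74), (array([272., 268.]), 0.68)]
screw_block_mid [(array([226., 301.]), 0.89)]
flat_block_mid [(array([273., 265.]), 0.83)]
step_block_mid [(array([417., 260.]), 0.91), (array([382., 238.]), 0.73), (array([224., 275.]), 0.66)]
tray_closed [(array([286., 288.]), 0.71), (array([224., 208.]), 0.7)]
tray_open [(array([230., 246.]), 0.87)]
casting_closed_mid [(array([238., 188.]), 0.66)]
casting_open_mid []
cap [(array([348., 264.]), 0.69), (array([225., 207.]), 0.17)]
```

View pics/top0.png

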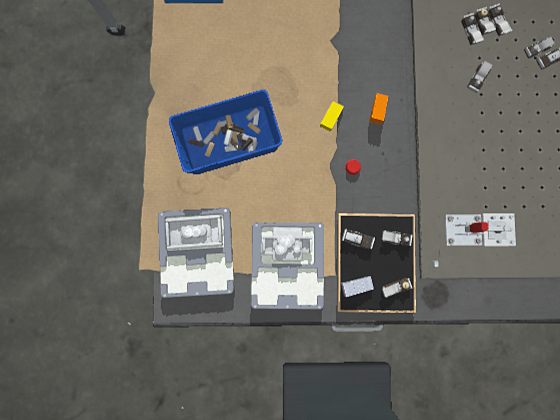

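View pics/side0.png

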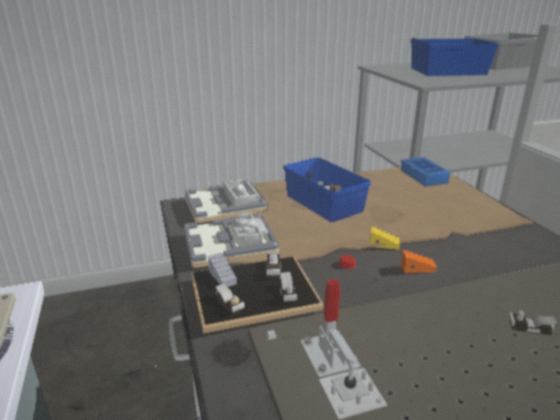

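```bash
python3 -c "
import cv2
a=cv2.imread('pics/top0.png');cv2.imwrite('pics/crop0.png',cv2.resize(a[200:325,320:440],None,fx=4.6,fy=4.6,interpolation=cv2.INTER_CUBIC))"
```

```text
(no output)
```

View pics/crop0.png

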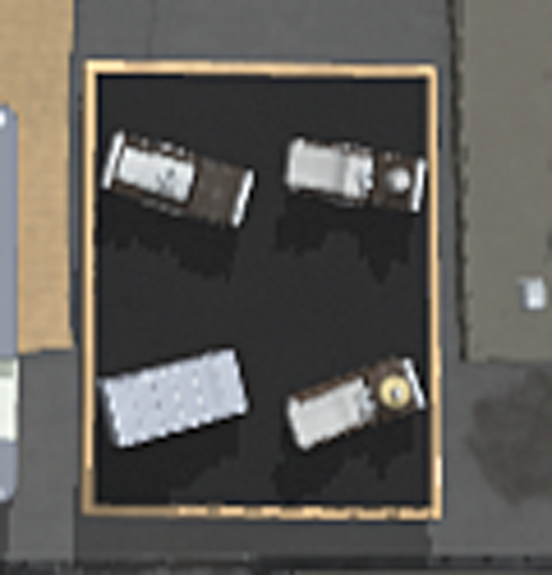

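The top picture shows the board with flat block (359,240), cone block (396,238), steel step block (357,286) and yellow-collar screw block (397,288); yellow (332,116) and orange (380,107) steps are decoys. The left tray (200,251) should be the closed one and the middle tray (288,269) the open one; I'll confirm that while measuring.

```bash
cat > h.py <<'E'
import numpy as np,cv2
from scipy.spatial.transform import Rotation as R
from workcell import manip
def cloud(d,c):
    v,u=np.mgrid[:d.shape[0],:d.shape[1]]
    P=np.stack([(u-c['cx'])/c['fx']*d,-(v-c['cy'])/c['fy']*d,-d],-1)
    return P@R.from_quat(c['orientation']).as_matrix().T+c['xyz']
E
python3 - <<'E'
from h import *
d=np.load('top0.npy');c=manip.get_calibration('top');W=cloud(d,c)
a=cv2.imread('pics/top0.png')
cv2.imwrite('pics/trays.png',cv2.resize(a[195:320,145:345],None,fx=4,fy=4,interpolation=cv2.INTER_CUBIC))
b=W[262:268,365:395].reshape(-1,3);print('board',np.median(b,0),b[:,2].std(),'surf',np.median(W[250:270,425:430].reshape(-1,3),0))
zb=np.median(b[:,2])
for n,(u0,v0,u1,v1) in dict(flat=(340,225,377,255),cone=(379,225,413,255),step=(340,270,377,304),screw=(379,272,413,306)).items():
    w=W[v0:v1,u0:u1].reshape(-1,3);m=w[:,2]>zb+.007;p=w[m]
    (cx,cy),s,ang=cv2.minAreaRect((p[:,:2]*1000).astype(np.float32))
    bx=cv2.boxPoints(((cx,cy),s,ang));e=[bx[1]-bx[0],bx[2]-bx[1]];e=max(e,key=np.linalg.norm)
    print(n,cx,cy,s,'long yaw deg',np.degrees(np.arctan2(e[1],e[0])),'zmax',p[:,2].max(),len(p))
for n,(u0,v0,u1,v1) in dict(closed=(155,200,240,305),open=(245,215,330,318)).items():
    w=W[v0:v1,u0:u1].reshape(-1,3);p=w[(w[:,2]>.014)]
    (cx,cy),s,ang=cv2.minAreaRect((p[:,:2]*1000).astype(np.float32))
    q=p[:,2]
    print(n,cx,cy,s,ang,np.histogram(q,bins=np.arange(.014,.075,.004)))
E
```

```text
board [ 0.508535   -0.01285366  0.02028308] 0.0020411265601093615 surf [ 0.51787593 -0.11272768  0.01207903]
flat 553.2468872070312 98.56126403808594 (42.92063903808594, 196.1480712890625) long yaw deg -84.894104 zmax 1.1089472451726072 394
cone 552.0118408203125 59.938743591308594 (33.189208984375, 272.9153137207031) long yaw deg -84.81081 zmax 1.1089472451726072 336
step 479.6571350097656 101.7619400024414 (199.17852783203125, 46.60621643066406) long yaw deg 78.00826 zmax 1.1089472451726072 423
screw 479.53656005859375 62.38014221191406 (274.7113952636719, 42.302669525146484) long yaw deg 80.46727 zmax 1.1089472451726072 328
closed 538.8099365234375 315.1002197265625 (174.43658447265625, 239.45948791503906) 3.126528739929199 (array([ 639, 1428,  924, 1523,  548,  389,  136,  383,  272,    9,    0,
          0,    0,    0,    0]), array([0.014, 0.018, 0.022, 0.026, 0.03 , 0.034, 0.038, 0.042, 0.046,
       0.05 , 0.054, 0.058, 0.062, 0.066, 0.07 , 0.074]))
open 507.9857177734375 169.01419067382812 (158.13307189941406, 173.8631134033203) 88.93917083740234 (array([ 795, 1668,  957, 1411,  319,  219,  330,  380,  214,   11,    0,
          0,    0,    0,    0]), array([0.014, 0.018, 0.022, 0.026, 0.03 , 0.034, 0.038, 0.042, 0.046,
       0.05 , 0.054, 0.058, 0.062, 0.066, 0.07 , 0.074]))
```

View pics/trays.png

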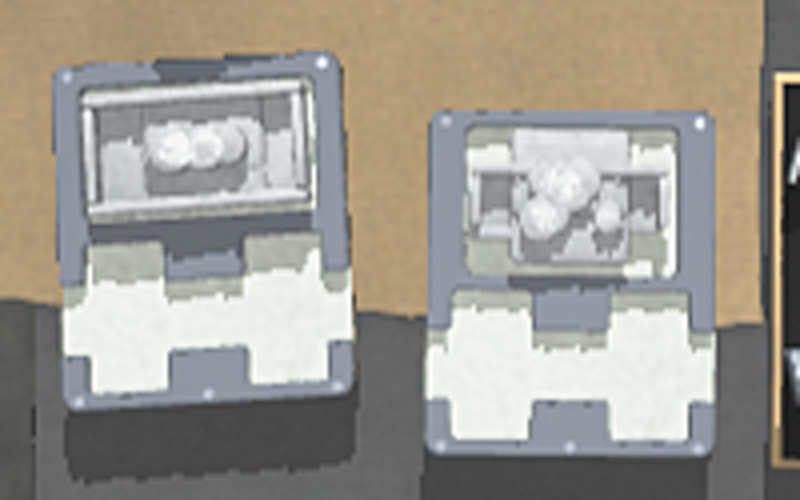

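The left tray's casting has walls on all four sides (closed); the right one has its far side open (open). Now the same fit with invalid depth removed.

```bash
cat >> h.py <<'E'
def rect(p):
    (cx,cy),s,ang=cv2.minAreaRect((p[:,:2]*1000).astype(np.float32))
    bx=cv2.boxPoints(((cx,cy),s,ang));e=max([bx[1]-bx[0],bx[2]-bx[1]],key=np.linalg.norm)
    y=np.degrees(np.arctan2(e[1],e[0]))
    return np.round([cx,cy,max(s),min(s),(y+90)%180-90],1)
def largest(m):
    n,l,st,_=cv2.connectedComponentsWithStats(m.astype(np.uint8),connectivity=4);return l==1+st[1:,4].argmax()
E
python3 - <<'E'
from h import *
c=manip.get_calibration('top')
d=np.median([np.load('top0.npy')]+[manip.camera('top')[1] for _ in range(4)],0)
W=cloud(d,c);W[d<.3]=0
print('surf',np.median(W[290:300,425:445].reshape(-1,3),0),'board',np.median(W[262:268,365:395].reshape(-1,3),0),np.median(W[300:308,365:395].reshape(-1,3),0))
zb=np.median(W[262:268,365:395,2])
for n,(u0,v0,u1,v1) in dict(flat=(341,225,377,255),cone=(379,225,413,255),step=(341,270,377,304),screw=(379,272,413,306)).items():
    w=W[v0:v1,u0:u1]
    for h in (.004,.007):
        m=largest((w[...,2]>zb+h)&(w[...,2]<.08));p=w[m]
        print(n,h,rect(p),'ztop',np.percentile(p[:,2],[50,98]).round(4))
for n,(u0,v0,u1,v1) in dict(closed=(150,200,242,305),open=(245,215,330,318)).items():
    w=W[v0:v1,u0:u1]
    for lo,hi in((.012,.08),(.02,.08)):
        m=largest((w[...,2]>lo)&(w[...,2]<hi));print(n,lo,rect(w[m]))
    m=largest((w[...,2]>.036)&(w[...,2]<.08));print(' casting',rect(w[m]))
    print([ (k,np.median(W[v-1:v+2,u-1:u+2].reshape(-1,3),0).round(3)) for k,(u,v) in (dict(fl=(178,278),fr=(216,273),rim=(197,292)) if n=='closed' else dict(fl=(267,285),fr=(307,285),rim=(288,300))).items()])
E
```

```text
surf [ 0.44563768 -0.12943869 -0.00117867] board [ 0.508535   -0.01254888  0.02020358] [ 0.43009587 -0.01080314  0.0201595 ]
flat 0.004 [559.9  32.4  62.   26.4  71.7] ztop [0.0378 0.0418]
flat 0.007 [560.1  32.3  61.6  26.3  73.1] ztop [0.0378 0.0418]
cone 0.004 [561.6 -45.2  60.1  24.2  79.4] ztop [0.0374 0.0486]
cone 0.007 [561.7 -45.2  60.1  24.   79.4] ztop [0.0375 0.0487]
step 0.004 [465.7  35.4  60.5  26.2 -76.8] ztop [0.0435 0.0555]
step 0.007 [465.7  35.4  60.5  26.2 -76.8] ztop [0.0435 0.0555]
screw 0.004 [461.6 -43.1  58.6  23.5 -71.2] ztop [0.0356 0.0433]
screw 0.007 [461.6 -43.1  58.6  23.5 -71.6] ztop [0.0358 0.0433]
closed 0.012 [536.1 361.4 174.1 146.5   2.9]
closed 0.02 [565.1 362.9 146.5 115.9 -87. ]
 casting [576.1 362.5 110.   60.  -86.2]
[('fl', array([0.485, 0.396, 0.019])), ('fr', array([0.494, 0.32 , 0.018])), ('rim', array([0.457, 0.357, 0.027]))]
open 0.012 [508.  168.9 173.9 158.2  -1.1]
open 0.02 [536.7 173.7 145.8 115.6  89.9]
 casting [550.3 175.2 100.   65.9  85.8]
[('fl', array([0.469, 0.217, 0.02 ])), ('fr', array([0.468, 0.136, 0.018])), ('rim', array([0.439, 0.174, 0.027]))]
```

```bash
cat >> h.py <<'E'
def goal(x,y,z,yaw):
    o=manip.get_obs();A=R.from_quat(o['ee_rot']);a=np.radians(yaw)
    B=R.from_matrix(np.array([[np.cos(a),np.sin(a),0],[np.sin(a),-np.cos(a),0],[0,0,-1]]))
    s=A.inv().apply(np.array([x,y,z])-o['position'])/.05;t=(A.inv()*B).as_rotvec(degrees=True)/8
    print('to',(x,y,z,yaw),'row',np.round(s,2),np.round(t,2))
def st():
    o=manip.get_obs();x=R.from_quat(o['ee_rot']).as_matrix()[:,0]
    print(round(o['clock'],2),o['position'].round(4),'yaw',np.degrees(np.arctan2(x[1],x[0])).round(1),'q',np.round(o['joint_pos'],2),'F',o['ft_force'].round(1),'w',round(o['grip_width'],3),o['grasp_force'])
E
python3 - <<'E'
from h import *
c=manip.get_calibration('top');d=np.load('top0.npy');W=cloud(d,c)
print('far frame',[(v,W[v,360].round(3)) for v in range(211,222)]);print('near',[(v,W[v,360].round(3)) for v in range(303,314,2)])
print(manip.tip_reach);goal(.560,.032,.12,72.4)
E
```

```text
far frame [(211, array([0.62 , 0.022, 0.001])), (212, array([ 0.618,  0.022, -0.001])), (213, array([ 0.616,  0.022, -0.002])), (214, array([0.612, 0.024, 0.015])), (215, array([0.61 , 0.024, 0.015])), (216, array([0.608, 0.025, 0.019])), (217, array([0.606, 0.025, 0.021])), (218, array([0.604, 0.025, 0.02 ])), (219, array([0.602, 0.025, 0.021])), (220, array([0.6  , 0.026, 0.022])), (221, array([0.598, 0.025, 0.021]))]
near [(303, array([0.431, 0.029, 0.019])), (305, array([0.427, 0.029, 0.021])), (307, array([0.423, 0.029, 0.02 ])), (309, array([0.42 , 0.029, 0.021])), (311, array([0.415, 0.029, 0.02 ])), (313, array([0.409, 0.026, 0.   ]))]
0.014
to (0.56, 0.032, 0.12, 72.4) row [ 10.97 -10.15   2.51] [ 0.    0.   -7.13]
```

```bash
python3 -m pendant '[[10.97,-10.15,0,0,0,-7.13,0.1],[10.97,-10.15,0,0,0,-7.13,0.1],[10.97,-10.15,0,0,0,-7.13,0.1],[10.97,-10.15,0,0,0,-7.13,0.1],[10.97,-10.15,0,0,0,-7.13,0.1],[10.97,-10.15,0,0,0,-7.13,0.1],[10.97,-10.15,0,0,0,-7.13,0.1],[10.97,-10.15,0,0,0,-7.13,0.1],[10.97,-10.15,0,0,0,-7.13,0.1],[10.97,-10.15,0,0,0,-7.13,0.1]]' 40; python3 -c "
from h import *
st();goal(.560,.032,.10,72.4)"
```

```text
clock: 2.45
position: [0.4963, -0.0704, 0.2457]
ee_rot: [0.807, 0.59, 0.0, 0.001]
ft_force: [1.1, -0.7, 0.1]
grip_width: 0.547
grasp_force: 0.0
2.45 [ 0.4963 -0.0704  0.2457] yaw 72.3 q [ 0.7   0.11 -0.69  1.75  0.07  1.31 -0.31] F [ 1.1 -0.7  0.1] w 0.547 0.0
to (0.56, 0.032, 0.1, 72.4) row [2.34 0.59 2.91] [ 0.01  0.   -0.01]
```

```bash
python3 -m pendant '[[2.3,0.6,1,0,0,0,0.1],[2.3,0.6,2,0,0,0,0.1],[2.3,0.6,2.9,0,0,0,0.1],[2.3,0.6,2.9,0,0,0,0.1],[2.3,0.6,2.9,0,0,0,0.1],[2.3,0.6,2.9,0,0,0,0.1],[2.3,0.6,2.9,0,0,0,0.1],[2.3,0.6,2.9,0,0,0,0.1],[2.3,0.6,2.9,0,0,0,0.1],[2.3,0.6,2.9,0,0,0,0.1]]'; python3 - <<'E'
from h import *
st();goal(.560,.032,.037,72.4)
c=manip.get_calibration('wrist');p,d=manip.camera('wrist');cv2.imwrite('pics/w1.png',p[:,:,::-1])
W=cloud(d,c);W[d<.05]=0
m=(W[...,2]>.027)&(W[...,2]<.05)&(abs(W[...,0]-.56)<.045)&(abs(W[...,1]-.032)<.045)
print(rect(W[largest(m)]),np.median(W[(W[...,2]>.01)&(W[...,2]<.027)][:,2]))
E
```

```text
clock: 3.7
position: [0.5589, 0.0284, 0.1004]
ee_rot: [0.807, 0.59, 0.0, 0.0]
ft_force: [-0.5, 0.6, 0.1]
grip_width: 0.55
grasp_force: 0.0
3.7 [0.5589 0.0284 0.1004] yaw 72.4 q [ 0.47  0.41 -0.72  1.77  0.3   1.07 -0.67] F [-0.5  0.6  0.1] w 0.55 0.0
to (0.56, 0.032, 0.037, 72.4) row [ 0.07 -0.    1.27] [ 0.  0. -0.]
[562.4  32.2  62.3  26.3  72. ] 0.019560838526457458
```

View pics/w1.png

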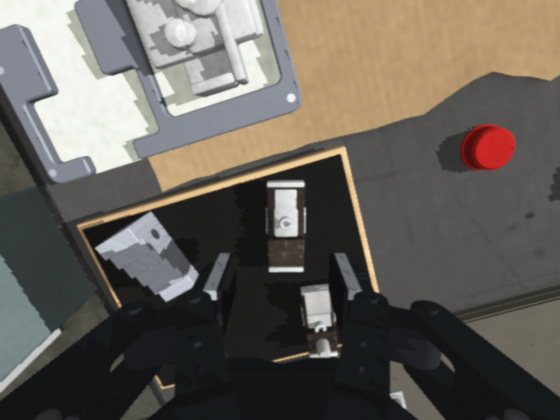

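The wrist view shows the flat block at (286,225), upright and centred within 2 mm.

```bash
python3 -m pendant '[[0.07,0,0.6,0,0,0,0.1],[0.07,0,1.1,0,0,0,0.1],[0.07,0,1.26,0,0,0,0.1],[0.07,0,1.26,0,0,0,0.1],[0.07,0,1.26,0,0,0,-1],[0.07,0,1.26,0,0,0,-1],[0.07,0,1.26,0,0,0,-1],[0.07,0,1.26,0,0,0,-1],[0.07,0,1.26,0,0,0,-1],[0.07,0,1.26,0,0,0,-1]]' 40; python3 -c "
from h import *
st();goal(.4655,.1337,.15,0)"
```

```text
clock: 5.0
position: [0.5608, 0.0319, 0.0385]
ee_rot: [0.807, 0.59, 0.001, 0.001]
ft_force: [-0.8, -0.3, 6.0]
grip_width: 0.288
grasp_force: 39.9
5.0 [0.5608 0.0319 0.0385] yaw 72.4 q [ 0.42  0.5  -0.68  1.81  0.37  0.97 -0.72] F [-0.8 -0.3  6. ] w 0.288 39.88635778427124
to (0.4655, 0.1337, 0.15, 0) row [ 1.36 -2.43 -2.23] [ 0.01 -0.01  9.05]
```

```bash
python3 -m pendant '[[0,0,-1,0,0,0,-1],[0,0,-1.7,0,0,1,-1],[1.36,-2.43,-1.7,0,0,9.05,-1],[1.36,-2.43,-1.7,0,0,9.05,-1],[1.36,-2.43,-1.7,0,0,9.05,-1],[1.36,-2.43,-1.7,0,0,9.05,-1],[1.36,-2.43,-1.5,0,0,9.05,-1],[1.36,-2.43,-1.2,0,0,9.05,-1],[1.36,-2.43,-1.0,0,0,9.05,-1],[1.36,-2.43,-1.0,0,0,9.05,-1]]'; python3 - <<'E'
from h import *
st();goal(.4655,.1337,.039,0)
c=manip.get_calibration('wrist');p,d=manip.camera('wrist');cv2.imwrite('pics/w2.png',p[:,:,::-1])
E
```

```text
clock: 6.25
position: [0.4643, 0.1334, 0.0869]
ee_rot: [1.0, 0.002, -0.001, 0.0]
ft_force: [0.6, 0.7, -1.4]
grip_width: 0.285
grasp_force: 39.7
6.25 [0.4643 0.1334 0.0869] yaw 0.2 q [ 0.22  0.24 -0.65  1.97  0.18  0.98 -2.08] F [ 0.6  0.7 -1.4] w 0.285 39.72451329231262
to (0.4655, 0.1337, 0.039, 0) row [ 0.03 -0.01  0.96] [0.   0.01 0.03]
```

View pics/w2.png

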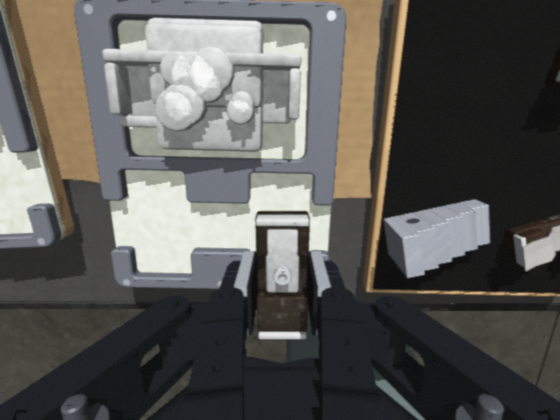

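The block hangs straight over the near-right pocket of the open tray (281,270). Lowering, releasing, lifting.

```bash
python3 -m pendant '[[0.03,0,0.5,0,0,0,-1],[0.03,0,0.85,0,0,0,-1],[0.03,0,0.97,0,0,0,-1],[0.03,0,0.97,0,0,0,-1],[0.03,0,0.97,0,0,0,-1],[0.03,0,0.97,0,0,0,-0.1],[0.03,0,0.97,0,0,0,-0.1],[0.03,0,0.97,0,0,0,-0.1],[0.03,0,0.2,0,0,0,-0.1],[0.03,0,-0.8,0,0,0,-0.1]]'; python3 - <<'E'
from h import *
st();goal(.4657,.0354,.10,103.2)
c=manip.get_calibration('wrist');p,d=manip.camera('wrist')
W=cloud(d,c);W[d<.05]=0
m=(W[...,2]>.031)&(W[...,2]<.047)&(abs(W[...,0]-.4655)<.045)&(abs(W[...,1]-.1337)<.03)
print(rect(W[largest(m)]),np.percentile(W[m][:,2],[10,50,90]))
E
```

```text
clock: 7.55
position: [0.4654, 0.1333, 0.1276]
ee_rot: [1.0, -0.0, -0.001, 0.0]
ft_force: [1.1, -0.2, 0.3]
grip_width: 0.447
grasp_force: 0.0
7.55 [0.4654 0.1333 0.1276] yaw -0.0 q [ 0.24  0.19 -0.66  1.93  0.13  1.06 -2.05] F [ 1.1 -0.2  0.3] w 0.447 0.0
to (0.4657, 0.0354, 0.1, 103.2) row [0.01 1.96 0.55] [-2.00e-02  1.00e-02 -1.29e+01]
[ 4.668e+02  1.350e+02  6.210e+01  2.460e+01 -1.000e-01] [0.03559358 0.03694837 0.03829522]
```

```bash
python3 -m pendant '[[0,1.96,0,0,0,-12.9,0.1],[0,1.96,0,0,0,-12.9,0.1],[0,1.96,0,0,0,-12.9,0.1],[0,1.96,0,0,0,-12.9,0.1],[0,1.96,0,0,0,-12.9,0.1],[0,1.96,0,0,0,-12.9,0.1],[0,1.96,0,0,0,-12.9,0.1],[0,1.96,0.3,0,0,-12.9,0.1],[0,1.96,0.5,0,0,-12.9,0.1],[0,1.96,0.55,0,0,-12.9,0.1]]' 60; python3 - <<'E'
from h import *
st();goal(.4657,.0354,.041,103.2)
c=manip.get_calibration('wrist');p,d=manip.camera('wrist');cv2.imwrite('pics/w3.png',p[:,:,::-1])
W=cloud(d,c);W[d<.05]=0
m=(W[...,2]>.029)&(W[...,2]<.06)&(abs(W[...,0]-.466)<.045)&(abs(W[...,1]-.0354)<.045)
print(rect(W[largest(m)]))
E
```

```text
clock: 8.85
position: [0.4658, 0.0354, 0.0991]
ee_rot: [0.619, 0.785, -0.0, -0.0]
ft_force: [-0.0, 0.1, 0.8]
grip_width: 0.552
grasp_force: 0.0
8.85 [0.4658 0.0354 0.0991] yaw 103.5 q [ 0.54  0.21 -0.76  2.    0.17  1.   -0.07] F [-0.   0.1  0.8] w 0.552 0.0
to (0.4657, 0.0354, 0.041, 103.2) row [-0.   -0.    1.16] [-0.01 -0.    0.04]
[467.8  35.1  61.2  26.1 -76.7]
```

```bash
python3 -m pendant '[[0,0,0.6,0,0,0,0.1],[0,0,1.05,0,0,0,0.1],[0,0,1.16,0,0,0,0.1],[0,0,1.16,0,0,0,0.1],[0,0,1.16,0,0,0,-1],[0,0,1.16,0,0,0,-1],[0,0,1.16,0,0,0,-1],[0,0,1.16,0,0,0,-1],[0,0,1.16,0,0,0,-1],[0,0,1.16,0,0,0,-1]]' 60; python3 -c "
from h import *
st();goal(.4655,.2137,.11,180)"
```

```text
clock: 10.15
position: [0.467, 0.0355, 0.043]
ee_rot: [0.621, 0.783, 0.0, 0.001]
ft_force: [-1.8, -0.3, 6.9]
grip_width: 0.285
grasp_force: 59.7
10.15 [0.467  0.0355 0.043 ] yaw 103.2 q [ 0.49  0.31 -0.73  2.04  0.26  0.89 -0.15] F [-1.8 -0.3  6.9] w 0.285 59.73351314663887
to (0.4655, 0.2137, 0.11, 180) row [ 3.48  0.78 -1.34] [ 0.01  0.01 -9.6 ]
```

```bash
python3 -m pendant '[[0,0,-1,0,0,0,-1],[0,0,-1.5,0,0,-1,-1],[3.48,0.78,-1.5,0,0,-9.6,-1],[3.48,0.78,-1.5,0,0,-9.6,-1],[3.48,0.78,-1.5,0,0,-9.6,-1],[3.48,0.78,-1.4,0,0,-9.6,-1],[3.48,0.78,-1.4,0,0,-9.6,-1],[3.48,0.78,-1.3,0,0,-9.6,-1],[3.48,0.78,-1.1,0,0,-9.6,-1],[3.48,0.78,-1.1,0,0,-9.6,-1]]'; python3 - <<'E'
from h import *
st();goal(.4655,.2137,.0425,180)
c=manip.get_calibration('wrist');p,d=manip.camera('wrist');cv2.imwrite('pics/w4.png',p[:,:,::-1])
E
```

```text
clock: 11.4
position: [0.4641, 0.2133, 0.0965]
ee_rot: [0.001, 1.0, -0.0, -0.0]
ft_force: [0.7, 0.4, -2.8]
grip_width: 0.292
grasp_force: 60.2
11.4 [0.4641 0.2133 0.0965] yaw 179.9 q [ 0.37  0.42 -1.04  1.89  0.41  1.07  0.74] F [ 0.7  0.4 -2.8] w 0.292 60.16657277941704
to (0.4655, 0.2137, 0.0425, 180) row [-0.03  0.01  1.08] [-0.   -0.01 -0.01]
```

View pics/w4.png

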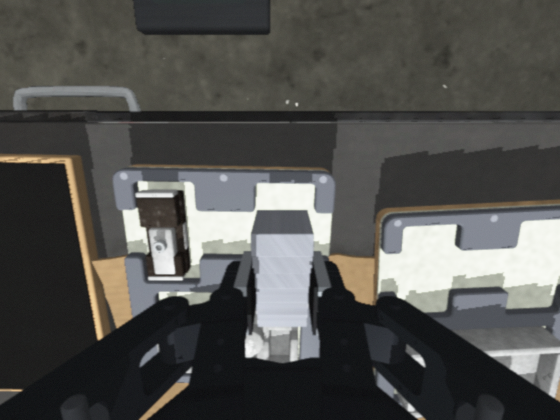

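The step block hangs level over the left pocket (282,265); flat block lies in the other (162,235).

```bash
python3 -m pendant '[[0,0,0.5,0,0,0,-1],[0,0,0.9,0,0,0,-1],[0,0,1.07,0,0,0,-1],[0,0,1.07,0,0,0,-1],[0,0,1.07,0,0,0,-1],[0,0,1.07,0,0,0,-0.1],[0,0,1.07,0,0,0,-0.1],[0,0,1.07,0,0,0,-0.1],[0,0,0.2,0,0,0,-0.1],[0,0,-0.8,0,0,0,-0.1]]'; python3 - <<'E'
from h import *
st();goal(.5617,-.0452,.14,79.4)
c=manip.get_calibration('wrist');p,d=manip.camera('wrist')
W=cloud(d,c);W[d<.05]=0
m=(W[...,2]>.03)&(W[...,2]<.057)&(abs(W[...,0]-.4655)<.035)&(abs(W[...,1]-.2137)<.02)
print(rect(W[largest(m)]),np.percentile(W[m][:,2],[2,50,98]))
E
```

```text
clock: 12.7
position: [0.4639, 0.2136, 0.1375]
ee_rot: [-0.0, 1.0, -0.0, -0.001]
ft_force: [0.8, -0.8, 0.3]
grip_width: 0.452
grasp_force: 0.0
12.7 [0.4639 0.2136 0.1375] yaw -180.0 q [ 0.42  0.36 -1.08  1.85  0.35  1.14  0.78] F [ 0.8 -0.8  0.3] w 0.452 0.0
to (0.5617, -0.0452, 0.14, 79.4) row [-1.95 -5.18 -0.05] [-1.000e-02 -1.000e-02  1.258e+01]
[ 4.664e+02  2.147e+02  6.040e+01  2.610e+01 -1.000e-01] [0.03231424 0.04495099 0.05396417]
```

```bash
python3 -m pendant '[[-1.95,-5.18,0,0,0,12.6,0.1],[-1.95,-5.18,0,0,0,12.6,0.1],[-1.95,-5.18,0,0,0,12.6,0.1],[-1.95,-5.18,0,0,0,12.6,0.1],[-1.95,-5.18,0,0,0,12.6,0.1],[-1.95,-5.18,0,0,0,12.6,0.1],[-1.95,-5.18,0,0,0,12.6,0.1],[-1.95,-5.18,0.2,0,0,12.6,0.1],[-1.95,-5.18,0.4,0,0,12.6,0.1],[-1.95,-5.18,0.7,0,0,12.6,0.1]]' 40; python3 - <<'E'
from h import *
st()
c=manip.get_calibration('wrist');p,d=manip.camera('wrist');cv2.imwrite('pics/w5.png',p[:,:,::-1])
W=cloud(d,c);W[d<.05]=0
m=(W[...,2]>.027)&(W[...,2]<.06)&(abs(W[...,0]-.561)<.045)&(abs(W[...,1]+.0452)<.045)
print(rect(W[largest(m)]))
goal(.561,-.0452,.038,79.4)
E
```

```text
clock: 14.0
position: [0.5622, -0.0452, 0.1018]
ee_rot: [0.772, 0.636, 0.0, 0.0]
ft_force: [0.2, 0.1, 0.3]
grip_width: 0.556
grasp_force: 0.0
14.0 [ 0.5622 -0.0452  0.1018] yaw 79.0 q [ 0.53  0.4  -0.63  1.76  0.26  1.07 -0.39] F [0.2 0.1 0.3] w 0.556 0.0
[563.8 -45.6  60.9  24.   80. ]
to (0.561, -0.0452, 0.038, 79.4) row [0.   0.   1.23] [-0.01  0.   -0.07]
```

View pics/w5.png

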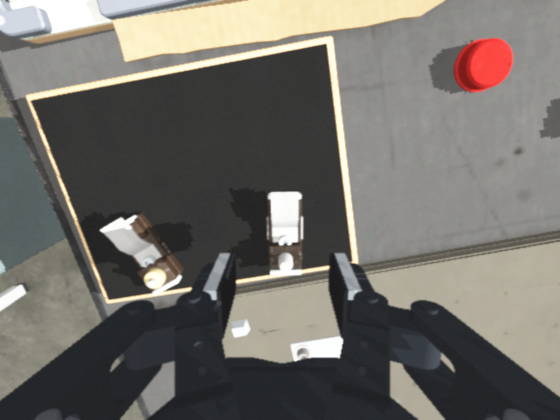

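The cone block (285,232) is centred between the jaws; the yellow-collar one is at (145,252).

```bash
python3 -m pendant '[[-0.03,0,0.6,0,0,0,0.1],[-0.03,0,1.1,0,0,0,0.1],[-0.03,0,1.23,0,0,0,0.1],[-0.03,0,1.23,0,0,0,0.1],[-0.03,0,1.23,0,0,0,-1],[-0.03,0,1.23,0,0,0,-1],[-0.03,0,1.23,0,0,0,-1],[-0.03,0,1.23,0,0,0,-1],[-0.03,0,1.23,0,0,0,-1],[-0.03,0,1.23,0,0,0,-1]]' 40; python3 -c "
from h import *
st();goal(.4962,.3193,.15,2.9)"
```

```text
clock: 15.3
position: [0.5624, -0.0468, 0.0416]
ee_rot: [0.771, 0.637, 0.001, 0.001]
ft_force: [-1.6, 0.3, 6.2]
grip_width: 0.257
grasp_force: 39.1
15.3 [ 0.5624 -0.0468  0.0416] yaw 79.2 q [ 0.5   0.48 -0.6   1.8   0.32  0.96 -0.43] F [-1.6  0.3  6.2] w 0.257 39.13651764392853
to (0.4962, 0.3193, 0.15, 2.9) row [ 6.94 -2.67 -2.17] [ 0.01 -0.01  9.54]
```

Grip sits a bit high (tips ~7 mm over the board); regrip 3.5 mm lower, and lift.

```bash
python3 -m pendant '[[0,0,0,0,0,0,0],[0,0,0,0,0,0,0],[0,0,0.06,0,0,0,0],[0,0,0.06,0,0,0,0],[0,0,0.06,0,0,0,-1],[0,0,0.06,0,0,0,-1],[0,0,0.06,0,0,0,-1],[0,0,0.06,0,0,0,-1],[0,0,0.06,0,0,0,-1],[0,0,0.06,0,0,0,-1]]' 40; python3 -c "
from h import *
st();goal(.4962,.3193,.15,2.9)"
```

```text
clock: 16.55
position: [0.5618, -0.0467, 0.0374]
ee_rot: [0.771, 0.637, 0.0, 0.0]
ft_force: [0.6, 0.4, 1.4]
grip_width: 0.261
grasp_force: 39.5
16.55 [ 0.5618 -0.0467  0.0374] yaw 79.2 q [ 0.5   0.48 -0.6   1.81  0.33  0.95 -0.43] F [0.6 0.4 1.4] w 0.261 39.473079442977905
to (0.4962, 0.3193, 0.15, 2.9) row [ 6.94 -2.66 -2.25] [ 0.   -0.    9.54]
```

```bash
python3 -m pendant '[[0,0,-1,0,0,0,-1],[0,0,-2,0,0,1,-1],[6.94,-2.66,-2,0,0,9.54,-1],[6.94,-2.66,-2,0,0,9.54,-1],[6.94,-2.66,-2,0,0,9.54,-1],[6.94,-2.66,-2,0,0,9.54,-1],[6.94,-2.66,-2,0,0,9.54,-1],[6.94,-2.66,-2,0,0,9.54,-1],[6.94,-2.66,-1.7,0,0,9.54,-1],[6.94,-2.66,-1.3,0,0,9.54,-1]]'; python3 - <<'E'
from h import *
st();goal(.4962,.3193,.037,2.9)
c=manip.get_calibration('wrist');p,d=manip.camera('wrist');cv2.imwrite('pics/w6.png',p[:,:,::-1])
E
```

```text
clock: 17.8
position: [0.4947, 0.3219, 0.1018]
ee_rot: [1.0, 0.027, -0.0, -0.001]
ft_force: [0.7, -0.9, -0.2]
grip_width: 0.254
grasp_force: 39.5
17.8 [0.4947 0.3219 0.1018] yaw 3.0 q [-0.18  0.44 -0.58  1.69  0.27  1.09 -2.37] F [ 0.7 -0.9 -0.2] w 0.254 39.519426226615906
to (0.4962, 0.3193, 0.037, 2.9) row [0.03 0.05 1.3 ] [-0.01  0.    0.02]
```

View pics/w6.png

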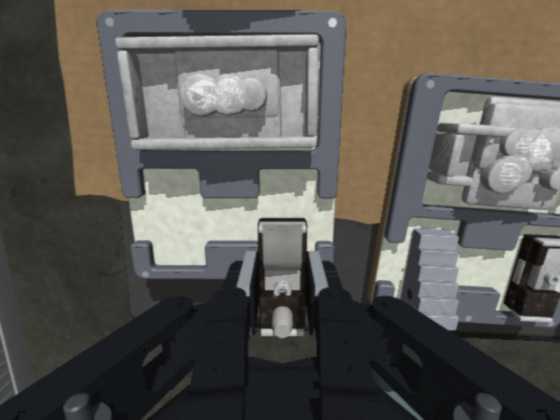

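The cone block hangs straight over the right pocket of the four-walled casting's tray (283,270).

```bash
python3 -m pendant '[[0.02,0.03,0.6,0,0,0,-1],[0.02,0.03,1.1,0,0,0,-1],[0.02,0.03,1.29,0,0,0,-1],[0.02,0.03,1.29,0,0,0,-1],[0.02,0.03,1.29,0,0,0,-1],[0.02,0.03,1.29,0,0,0,-0.1],[0.02,0.03,1.29,0,0,0,-0.1],[0.02,0.03,1.29,0,0,0,-0.1],[0.02,0.03,0.4,0,0,0,-0.1],[0.02,0.03,-0.6,0,0,0,-0.1]]'; python3 - <<'E'
from h import *
st();goal(.4616,-.0431,.14,108.6)
c=manip.get_calibration('wrist');p,d=manip.camera('wrist')
W=cloud(d,c);W[d<.05]=0
m=(W[...,2]>.03)&(W[...,2]<.057)&(abs(W[...,0]-.496)<.035)&(abs(W[...,1]-.3193)<.02)
print(rect(W[largest(m)]),np.percentile(W[m][:,2],[2,50,98]))
E
```

```text
clock: 19.1
position: [0.4966, 0.3173, 0.1328]
ee_rot: [1.0, 0.025, -0.001, 0.0]
ft_force: [1.2, 0.9, 1.1]
grip_width: 0.448
grasp_force: 0.0
19.1 [0.4966 0.3173 0.1328] yaw 2.9 q [-0.16  0.41 -0.59  1.67  0.25  1.15 -2.34] F [1.2 0.9 1.1] w 0.448 0.0
to (0.4616, -0.0431, 0.14, 108.6) row [-1.06  7.16 -0.14] [-1.000e-02  1.000e-02 -1.321e+01]
[498.4 318.9  60.2  22.2   2.2] [0.03024576 0.03694628 0.04829217]
```

```bash
python3 -m pendant '[[-1.06,7.16,-0.14,0,0,-13.2,0.1],[-1.06,7.16,-0.14,0,0,-13.2,0.1],[-1.06,7.16,-0.14,0,0,-13.2,0.1],[-1.06,7.16,-0.14,0,0,-13.2,0.1],[-1.06,7.16,-0.14,0,0,-13.2,0.1],[-1.06,7.16,-0.14,0,0,-13.2,0.1],[-1.06,7.16,-0.14,0,0,-13.2,0.1],[-1.06,7.16,0.2,0,0,-13.2,0.1],[-1.06,7.16,0.5,0,0,-13.2,0.1],[-1.06,7.16,0.65,0,0,-13.2,0.1]]' 40; python3 - <<'E'
from h import *
st()
c=manip.get_calibration('wrist');p,d=manip.camera('wrist');cv2.imwrite('pics/w7.png',p[:,:,::-1])
W=cloud(d,c);W[d<.05]=0
m=(W[...,2]>.027)&(W[...,2]<.06)&(abs(W[...,0]-.461)<.045)&(abs(W[...,1]+.0431)<.045)
print(rect(W[largest(m)]))
goal(.4620,-.044,.0355,108.6)
E
```

```text
clock: 20.4
position: [0.4618, -0.0426, 0.0991]
ee_rot: [0.63, 0.776, -0.0, -0.0]
ft_force: [0.1, -0.6, 0.0]
grip_width: 0.552
grasp_force: 0.0
20.4 [ 0.4618 -0.0426  0.0991] yaw 101.9 q [ 0.57  0.18 -0.61  2.01  0.12  0.99  0.11] F [ 0.1 -0.6  0. ] w 0.552 0.0
[463.7 -43.3  59.1  23.3 -71.5]
to (0.462, -0.044, 0.0355, 108.6) row [-0.03  0.01  1.26] [-0.01 -0.   -0.77]
```

View pics/w7.png

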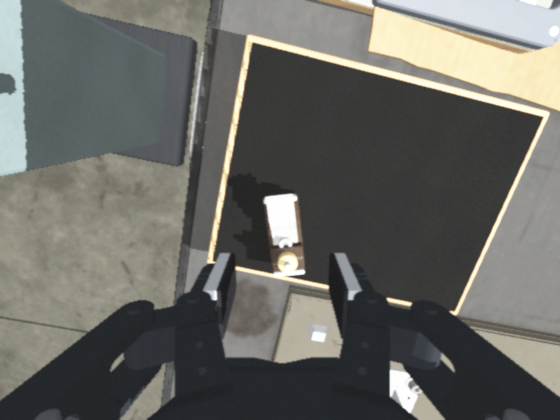

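The screw block with the yellow collar is at (285,235); 6° of turn left, then down.

```bash
python3 -m pendant '[[-0.03,0.01,0.2,0,0,-0.77,0.1],[-0.03,0.01,0.7,0,0,-0.77,0.1],[-0.03,0.01,1.1,0,0,-0.77,0.1],[-0.03,0.01,1.26,0,0,-0.77,0.1],[-0.03,0.01,1.26,0,0,-0.77,0.1],[-0.03,0.01,1.26,0,0,-0.77,-1],[-0.03,0.01,1.26,0,0,-0.77,-1],[-0.03,0.01,1.26,0,0,-0.77,-1],[-0.03,0.01,1.26,0,0,-0.77,-1],[-0.03,0.01,1.26,0,0,-0.77,-1]]' 40; python3 -c "
from h import *
st();goal(.4921,.3992,.14,182.9);goal(.4921,.3992,.14,2.9)"
```

```text
clock: 21.7
position: [0.4636, -0.044, 0.0378]
ee_rot: [0.59, 0.807, 0.0, 0.001]
ft_force: [-1.5, 0.5, 6.1]
grip_width: 0.258
grasp_force: 39.4
21.7 [ 0.4636 -0.044   0.0378] yaw 107.7 q [ 0.55  0.28 -0.6   2.05  0.21  0.86  0.14] F [-1.5  0.5  6.1] w 0.258 39.372344613075256
to (0.4921, 0.3992, 0.14, 182.9) row [ 8.27  3.23 -2.05] [ 0.    0.01 -9.41]
to (0.4921, 0.3992, 0.14, 2.9) row [ 8.27  3.23 -2.05] [ 1.000e-02 -0.000e+00  1.309e+01]
```

```bash
python3 -m pendant '[[0,0,-1,0,0,0,-1],[0,0,-2,0,0,-1,-1],[8.27,3.23,-2.05,0,0,-9.41,-1],[8.27,3.23,-2.05,0,0,-9.41,-1],[8.27,3.23,-2.05,0,0,-9.41,-1],[8.27,3.23,-2.05,0,0,-9.41,-1],[8.27,3.23,-2.05,0,0,-9.41,-1],[8.27,3.23,-2.05,0,0,-9.41,-1],[8.27,3.23,-2.05,0,0,-9.41,-1],[8.27,3.23,-2.05,0,0,-9.41,-1]]'; python3 -c "
from h import *
st();goal(.4921,.3992,.095,182.9)"
```

```text
clock: 22.95
position: [0.4887, 0.4043, 0.1393]
ee_rot: [-0.029, 1.0, 0.002, -0.001]
ft_force: [-1.0, -0.7, -1.2]
grip_width: 0.257
grasp_force: 39.7
22.95 [0.4887 0.4043 0.1393] yaw -176.7 q [-0.1   0.6  -0.92  1.53  0.49  1.26  0.55] F [-1.  -0.7 -1.2] w 0.257 39.70990061759949
to (0.4921, 0.3992, 0.095, 182.9) row [-0.06 -0.11  0.88] [ 0.02 -0.01  0.05]
```

```bash
python3 -m pendant '[[0,0,0.4,0,0,0,-1],[0,0,0.8,0,0,0,-1],[0,0,0.88,0,0,0,-1],[0,0,0.88,0,0,0,-1],[0,0,0.88,0,0,0,-1],[0,0,0.88,0,0,0,-1],[0,0,0.88,0,0,0,-1],[0,0,0.88,0,0,0,-1],[0,0,0.88,0,0,0,-1],[0,0,0.88,0,0,0,-1]]'; python3 - <<'E'
from h import *
st();goal(.4921,.3992,.037,182.9)
c=manip.get_calibration('wrist');p,d=manip.camera('wrist');cv2.imwrite('pics/w8.png',p[:,:,::-1])
E
```

```text
clock: 24.2
position: [0.4913, 0.399, 0.0953]
ee_rot: [-0.026, 1.0, -0.0, -0.0]
ft_force: [0.6, 0.9, 0.3]
grip_width: 0.256
grasp_force: 39.7
24.2 [0.4913 0.399  0.0953] yaw -177.0 q [-0.11  0.64 -0.89  1.57  0.52  1.19  0.52] F [0.6 0.9 0.3] w 0.256 39.70089554786682
to (0.4921, 0.3992, 0.037, 182.9) row [-0.02  0.    1.17] [-0.   -0.    0.01]
```

View pics/w8.png

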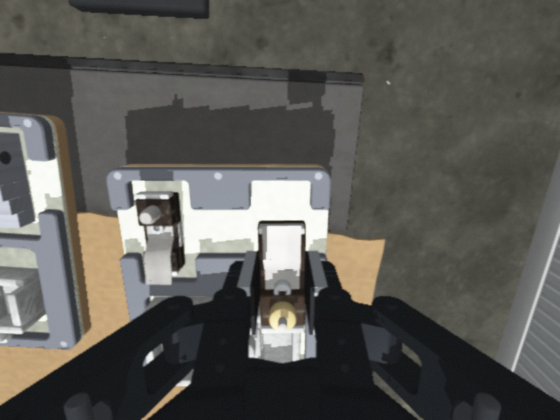

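The screw block hangs straight over the last pocket (283,270); the cone block lies in its own at (160,235). Lower, release, lift high.

```bash
python3 -m pendant '[[0,0,0.6,0,0,0,-1],[0,0,1.0,0,0,0,-1],[0,0,1.16,0,0,0,-1],[0,0,1.16,0,0,0,-1],[0,0,1.16,0,0,0,-1],[0,0,1.16,0,0,0,-0.1],[0,0,1.16,0,0,0,-0.1],[0,0,1.16,0,0,0,-0.1],[0,0,0.3,0,0,0,-0.1],[0,0,-0.7,0,0,0,-0.1]]' && python3 -m pendant '[[0,0,-1,0,0,0,-0.1],[0,3,-2,0,0,0,-0.1],[0,5,-2.5,0,0,0,-0.1],[0,6,-2.5,0,0,0,-0.1],[0,7,-2.5,0,0,0,-0.1],[0,8,-2.5,0,0,0,-0.1],[0,8,-2.5,0,0,0,-0.1],[0,8,-2.5,0,0,0,-0.1],[0,8,-2.5,0,0,0,-0.1],[0,8,-2.5,0,0,0,-0.1]]'; python3 - <<'E'
from h import *
st()
c=manip.get_calibration('top');p,d=manip.camera('top');cv2.imwrite('pics/end.png',cv2.resize(p[195:325,145:345,::-1],None,fx=4,fy=4,interpolation=cv2.INTER_CUBIC))
W=cloud(d,c);W[d<.3]=0
T=dict(closed=(536.1,361.4,2.9),open=(507.5,173.7,0))
for n,(x,y,a) in T.items():
    r=np.radians(a);L=(W[...,:2]*1000-[x,y])@np.array([[np.cos(r),-np.sin(r)],[np.sin(r),np.cos(r)]])
    for s in(1,-1):
        m=(W[...,2]>.0305)&(W[...,2]<.06)&(abs(L[...,0]+42)<45)&(abs(L[...,1]-40*s)<22)
        print(n,s,rect(L[largest(m)]/1000),np.percentile(W[m][:,2],[5,50,98]).round(4))
    w=W[200:318,150:242] if n=='closed' else W[215:318,245:330]
    print('casting',rect(w[largest((w[...,2]>.036)&(w[...,2]<.08)&(w[...,0]>x/1000))]))
E
```

```text
clock: 25.5
position: [0.4908, 0.3986, 0.1307]
ee_rot: [-0.026, 1.0, -0.0, -0.001]
ft_force: [0.1, 0.7, 0.3]
grip_width: 0.446
grasp_force: 0.0
clock: 26.75
position: [0.454, 0.757, 0.2313]
ee_rot: [-0.031, 0.999, 0.004, -0.008]
ft_force: [-1.7, 1.5, -1.7]
grip_width: 0.447
grasp_force: 0.0
26.75 [0.454  0.757  0.2313] yaw -176.4 q [-1.02  1.13 -0.45  0.21  0.4   1.82  0.51] F [-1.7  1.5 -1.7] w 0.447 0.0
closed 1 [-60.5  40.6  27.4  22.2  -2.5] [0.0313 0.0361 0.043 ]
closed -1 [-57.8 -41.4  27.7  21.9  -3.4] [0.0316 0.0369 0.0487]
casting [576.  362.5 109.9  60.2 -86.3]
open 1 [-42.8  41.6  58.   26.   -0.1] [0.0323 0.0427 0.0548]
open -1 [-43.2 -39.2  61.5  24.4  -0.7] [0.032  0.037  0.0419]
casting [550.5 175.4  99.9  65.5  86.5]
```

View pics/end.png

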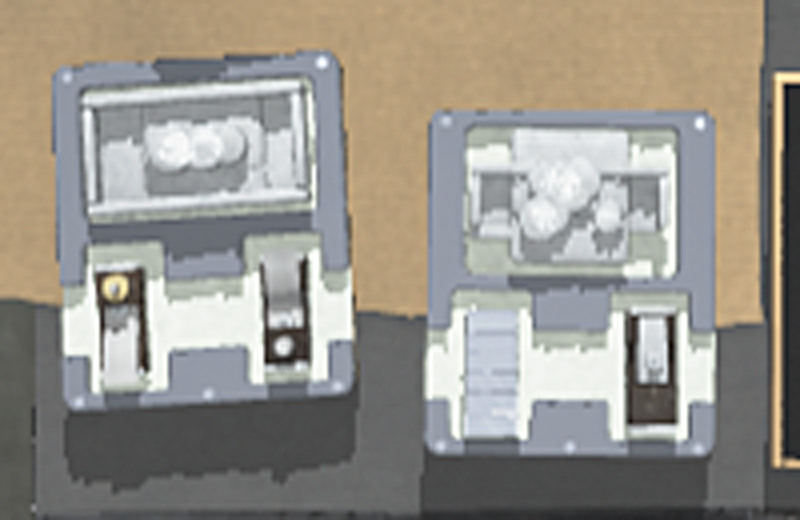

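All four parts lie flat and lengthwise in their pockets (114,330), (286,315), (492,375) and (652,370), and the castings have not moved.

```bash
python3 -c "
from workcell import manip
print(manip.hand_in())"
```

```text
the job is handed in; nothing more can be done
None
```

I placed all four parts flat and lengthwise in their proper pockets and handed the job in at about 27 s. The last picture shows both castings where they began, and the arm never went near the red cap; the hand-in gave no verdict.

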